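# Load the starter pots into the locked wash caddy

## Task

Get the starter pots ready for washing. Lift the caddy's keeper bar over its bumps, slide it all the way back and let it drop there; take the lid off every pot that has one and set it flat, knob up, in a tray pocket of its own, and stand all three pots upright, each in its own bay. With all the pots in, lift the bar back over the bumps and let it drop home across them. Leave the salt cellar where it is.

Things in the scene. Friction and masses are not known exactly. Their poses are not given: they have to be found in the camera images.
- caddy: Brown wooden wash caddy, fixed. Origin: centre of its underside; x points from the bays to where the keeper bar is parked (away from the robot), y along the row of bays. Box 100 (x) x 280 (y) x 50 mm high, walls 10: three bays in a row along y, pitch 90, each 80 x 80 inside, floor at 10. Beyond each end, at y = +/-161, stands a cheek 12 thick, 112 high, x = -30 to +115; its top is the bar's track.
- keeper_slide (a joint): Travel of the keeper bar along the caddy's +x, m: 0 = home, over the middle of the bays (starts there); 0.078 = all the way back. Steel bar 18 (x) x 354 (y) x 10 mm lying on the two tracks, underside at 112.5 mm. On each track a steel bump 10 high with upright faces, caddy x = 16 to 28, blocks it between 0.007 and 0.037 unless lifted over 10 mm; stops 14 high at the track ends. Friction 1 N.
- keeper_lift (a joint): How far the keeper bar is lifted off its track, in m: 0 = down, at most 0.030. It stays level, weighs 0.35 kg and falls back by itself when let go (onto the bump, at 0.010, if it is over it).
- keeper_grip (a point): Point in the middle of the keeper bar's wooden tab: the tab is 16 thick (along the caddy's x), 44 long (along y) and 24 high, from 12 mm below this point (the bar's top face) to 12 above. Moves with the bar.
- tray: Low grey plastic lid tray, fixed to the counter, 88 (x) x 248 (y) x 18 mm high, walls 8 thick: three square pockets in a row along its y, pitch 80, each 72 x 72 inside, floor 8 above the counter. Origin: centre of its underside.
- bay0 (a point): Centre of the floor of the caddy's bay at the -y end of the row.
- bay1 (a point): Centre of the floor of the caddy's bay at the middle of the row.
- bay2 (a point): Centre of the floor of the caddy's bay at the +y end of the row.
- pocket0 (a point): Centre of the floor of the tray's pocket at the -y end of the row.
- pocket1 (a point): Centre of the floor of the tray's pocket at the middle of the row.
- pocket2 (a point): Centre of the floor of the tray's pocket at the +y end of the row.
- pot0: White ceramic starter pot, empty, a plain straight cylinder 56 mm in diameter and 95 high, wall 4, about 0.25 kg. Starts upright on the counter, with or without a lid on. Origin: centre of its underside, z up through the mouth.
- pot1: White ceramic starter pot, empty, a plain straight cylinder 56 mm in diameter and 95 high, wall 4, about 0.25 kg. Starts upright on the counter, with or without a lid on. Origin: centre of its underside, z up through the mouth.
- pot2: White ceramic starter pot, empty, a plain straight cylinder 56 mm in diameter and 95 high, wall 4, about 0.25 kg. Starts upright on the counter, with or without a lid on. Origin: centre of its underside, z up through the mouth.
- lid0: Loose wooden lid, lying on pot0 at the start, or absent; about 60 g. Origin: centre of its underside, z up through the knob: a plug 40 in diameter from 0 to 6 mm, a disc 62 in diameter from 6 to 12, a knob 18 in diameter from 12 to 40. The plug hangs in the pot's mouth with 4 mm of play all round, the disc lies on the rim. In a pocket it stands on its plug, origin at the pocket's floor.
- lid1: Loose wooden lid, lying on pot1 at the start, or absent; about 60 g. Origin: centre of its underside, z up through the knob: a plug 40 in diameter from 0 to 6 mm, a disc 62 in diameter from 6 to 12, a knob 18 in diameter from 12 to 40. The plug hangs in the pot's mouth with 4 mm of play all round, the disc lies on the rim. In a pocket it stands on its plug, origin at the pocket's floor.
- lid2: Loose wooden lid, lying on pot2 at the start, or absent; about 60 g. Origin: centre of its underside, z up through the knob: a plug 40 in diameter from 0 to 6 mm, a disc 62 in diameter from 6 to 12, a knob 18 in diameter from 12 to 40. The plug hangs in the pot's mouth with 4 mm of play all round, the disc lies on the rim. In a pocket it stands on its plug, origin at the pocket's floor.
- salt_cellar: Bystander: blue ceramic salt cellar with a cork lid, 60 mm in diameter, 72 high, on the counter on the robot's side of the caddy. Origin: centre of its underside.
Mind the look-alikes: they are no part of the job. Leave any purple or red look-alike of the lid1 alone.

How it is judged:
By the outcome, as a careful person would: the job done as asked, in the order asked, and still so for the second after the job is handed in, with the robot touching nothing.
Of lid0, lid1, lid2 only 1 to 3 are there at a start; the rules pass over those that are not, and their reading is None.
At some moment in a run one of pot0, pot1, pot2 may be knocked a few centimetres aside while the robot is not near it.
It also fails if it takes over 210 s, if anything falls off the work surface, if the arm or the gripper's body presses on something with over 40 N, if the wrist force passes 120 N, or if a joint passes its speed limit or range.

## Robot

A 6-joint arm with a two-finger parallel gripper is mounted at the origin on the work surface. World frame = base frame: x ahead of the robot, y to its left, z up, the work surface at z = 0. Lengths are in m, angles in rad, forces in N, time in s.
With the tool pointing down it reaches from about 0.25 to 0.775 m from the base axis. Payload 4 kg.
Tool frame: the origin (TCP) lies midway between the tips of the shut fingers; the grasp point (between the pads) lies 19 mm behind it (robot.grasp_offset is the distance from the TCP to the grasp point, in m); z points along the fingers, y is the direction in which the jaws open and shut (so a half turn about z gives the same grasp; the last joint's range is limited). The gripper opens to 94 mm and grips with 3 to 60 N. Pads are 16 mm wide; open, the fingers measure 119 mm over their backs; the gripper's body (75 mm by 177 mm) begins 78 mm behind the grasp point.
Start: joints at [1.023, 0.087, 1.371, -0, 1.684, -0.103], TCP at [0.237, 0.497, 0.169] pointing down, gripper open.
Joint ranges: [-3.1, 3.1], [-0.76, 2.03], [0.27, 2.55], [-1.08, 4.22], [0.17, 2.65], [-2.57, 2.57]. Speed limits (rad/s): [2.79, 2.79, 3.14, 3.14, 3.14, 3.14].

## Interface

Orientations are given as [roll, pitch, yaw] about the fixed x, y, z axes, in that order (R = Rz(yaw) Ry(pitch) Rx(roll)).
In Python, from bench import status, viewer, order, robot gives the robot as it stands. The module is installed in compiled form; this text tells all that it offers.
- The arm moves only by the tool move_arm, never from a script. Its argument "targets" is a list of rows, each a list of 3 entries, a list of its own where there are three numbers: the shift along the tool's x, y, z in mm, then the turn, a rotation vector about the tool's x, y, z in degrees, then the opening, from -1 (shut) to 1 (fully open). A call has 1 to 20 rows; each row is the pose to reach, as a shift and turn from the pose commanded when the call began, along the tool's axes at that moment; what a row does not reach only later rows make up. A row lasts 1/8 s, in which the tool goes at most 62.5 mm and 10.7 degrees, less where a joint would pass 70% of its speed; a pose out of reach is approached as far as the arm can. A call with a gripper value outside its range is refused whole. The fingers move at their own pace and stop on an object; the grip force is fixed at half the most. Time passes only in rows, so rows that repeat a pose let the fingers close. It gives the time, the measured TCP pose, the force and the opening at its end, in the units of the state.
- status.get_obs(): the state, without advancing time (a new reading comes with each control period).
- viewer.snapshot(name): name is "side" or "top" or "wrist"; returns the picture (420x560x3 uint8, red, green, blue); there is no depth.
- viewer.camera_model(name): a dict with "K" (3x3 intrinsics, pixels), "xyz" and "attitude" of the camera in the world; the wrist camera has in their place "T_tool_cam" (4x4, takes a point from camera to tool coordinates, whose origin is the TCP and whose axes are the flange's). Camera axes: x right, y up, looking along -z (the intrinsics and any distortion apply to the point x, -y, -z); pixel columns grow to the right and rows downward; lengths in m; the calibration is good to about 2 mm. The wrist camera is an equidistant fisheye: a pixel r from the principal point sees the ray r / f radians off the axis. A picture is of the moment at which its call begins: read the wrist's pose just before it. camera_model takes no time and is no camera call.
- order.close_job(): hands the job in, once; it reports no verdict.
The state is a dict: "time": time; "joint_positions": joint angles; "qvel": joint speeds; "joint_torque": joint torques, N m; "tool_pos": TCP position; "ee_rot": TCP orientation; "wrist_force": force on the tool from outside, world axes, zero at the start; "wrist_torque": the same for the moment, N m; "width": finger opening in m.
Only numpy, scipy, OpenCV 4.12 (cv2) and the standard library are available. Lean on these libraries where they do the work, as an engineer would, in place of code of your own. Each camera call takes 0.05 s, during which the arm holds its last target. There are 200 camera calls.

## Working session

There is one attempt and no reset: what is moved stays moved. The work goes in short steps, Python scripts to look and compute and a tool call to move; the robot and the scene stay as the last step left them, time stands still between calls to the robot, and variables do not carry over. Pictures are saved under pics/ and viewed, about 12 in all and at most 16, crops included, and the job is handed in when it is done.

Besides the shell and the picture viewer there is one more tool, called after "Call:" by a JSON object that holds its "name" and its "arguments". move_arm: Moves the arm, as the interface text tells. Its arguments: {"type":"object","properties":{"targets":{"type":"array"}},"required":["targets"]}

```bash
mkdir -p pics; python3 - <<'E'
from bench import status, viewer
import cv2,numpy as np
print(status.get_obs())
for n in("top","side","wrist"):
    m=viewer.camera_model(n);print(n,{k:np.round(v,4).tolist() if not isinstance(v,str) else v for k,v in m.items()})
    cv2.imwrite(f"pics/{n}0.png",viewer.snapshot(n)[:,:,::-1])
E
```

```text
{'time': 0.0, 'joint_positions': array([ 1.02288596e+00,  8.79428370e-02,  1.37223587e+00, -4.38639711e-05,
        1.68358991e+00, -1.03111040e-01]), 'qvel': array([ 0.00157026, -0.00060225, -0.00315662,  0.00076688, -0.00220404,
        0.00011287]), 'joint_torque': array([-2.70630371e-04, -3.40184569e+01, -3.02418852e+01,  7.16557726e-02,
        3.32417025e-02, -1.67322992e-04]), 'tool_pos': array([0.23635032, 0.49593583, 0.16752024]), 'ee_rot': array([-3.13942376e+00, -1.80603487e-04,  2.69678824e+00]), 'wrist_force': array([ 0.33215593, -0.34984786,  0.80989879]), 'wrist_torque': array([ 0.04956424, -0.03580384,  0.02369839]), 'width': 0.0939780690852086}
top {'K': [[516.1459, 0.0, 283.385], [0.0, 516.1459, 213.2328], [0.0, 0.0, 1.0]], 'xyz': [0.4921, -0.0171, 1.2247], 'attitude': [0.0402, 0.0157, -1.5416]}
side {'K': [[379.0184, 0.0, 280.619], [0.0, 379.0184, 213.6208], [0.0, 0.0, 1.0]], 'xyz': [0.4106, 0.5434, 0.6725], 'attitude': [0.7965, 0.0212, -2.9474]}
wrist {'K': [[325.1923, 0.0, 280.0898], [0.0, 325.1923, 211.2743], [0.0, 0.0, 1.0]], 'T_tool_cam': [[0.001, 0.9643, 0.2649, 0.0771], [1.0, -0.0007, -0.0012, 0.0008], [-0.0009, 0.2649, -0.9643, -0.2154], [0.0, 0.0, 0.0, 1.0]]}
```

View pics/top0.png

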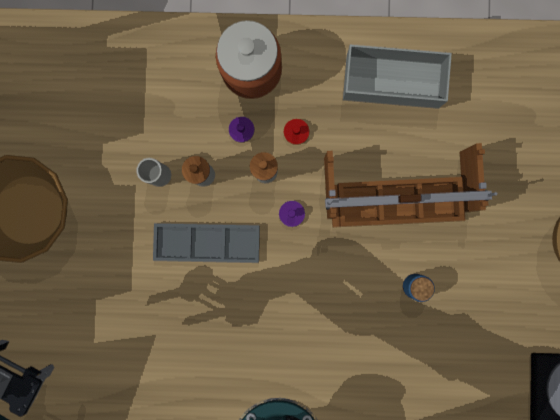

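View pics/side0.png

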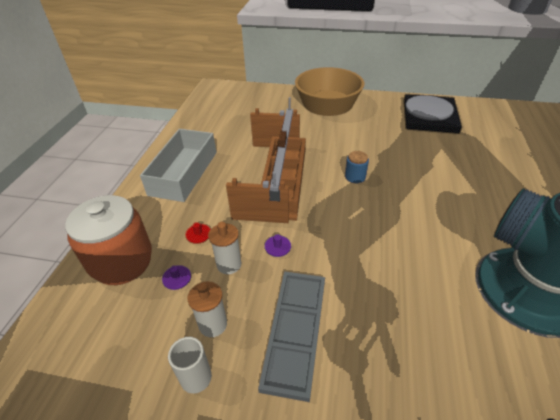

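```bash
cat > h.py <<'E'
import numpy as np,cv2
from scipy.spatial.transform import Rotation as R
from bench import status, viewer
def rot(a): return R.from_euler('xyz',a).as_matrix()
def cam(n,obs=None):
    m=viewer.camera_model(n);K=np.array(m['K'])
    if n!='wrist': return K,rot(m['attitude']),np.array(m['xyz']),0
    T=np.array(m['T_tool_cam']);o=obs or status.get_obs();Rt=rot(o['ee_rot'])
    return K,Rt@T[:3,:3],Rt@T[:3,3]+o['tool_pos'],1
def proj(c,P):
    K,Rc,t,f=c;p=(np.atleast_2d(P)-t)@Rc*[1,-1,-1]
    if f:
        r=np.hypot(p[:,0],p[:,1]);s=np.arctan2(r,p[:,2])/np.maximum(r,1e-9);q=p[:,:2]*s[:,None]
    else: q=p[:,:2]/p[:,2:]
    return q*[K[0,0],K[1,1]]+K[:2,2]
def unproj(c,uv,z):
    K,Rc,t,f=c;q=(np.atleast_2d(uv)-K[:2,2])/[K[0,0],K[1,1]]
    if f:
        th=np.hypot(*q.T);d=np.c_[q*(np.sin(th)/np.maximum(th,1e-9))[:,None],np.cos(th)]
    else: d=np.c_[q,np.ones(len(q))]
    d=(d*[1,-1,-1])@Rc.T
    return t+d*((z-t[2])/d[:,2])[:,None]
def crop(img,x0,y0,x1,y1,s,name):
    im=cv2.resize(img[y0:y1,x0:x1,::-1],None,fx=s,fy=s,interpolation=cv2.INTER_CUBIC);cv2.imwrite('pics/'+name,im)
def pose(p,yaw,P): # local pts to world
    c,s=np.cos(yaw),np.sin(yaw);P=np.atleast_2d(P);return np.c_[p[0]+c*P[:,0]-s*P[:,1],p[1]+s*P[:,0]+c*P[:,1],P[:,2]]
E
python3 - <<'E'
from h import *
im=cv2.imread('pics/top0.png')[:,:,::-1]
crop(im,130,110,330,270,4,'c1.png');crop(im,315,135,505,235,4.2,'c2.png')
E
```

```text
(no output)
```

View pics/c1.png

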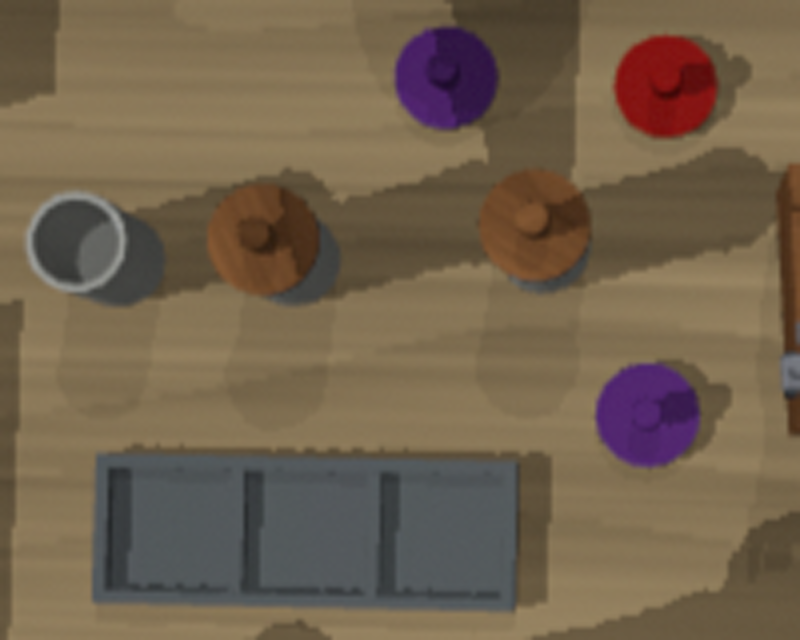

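View pics/c2.png

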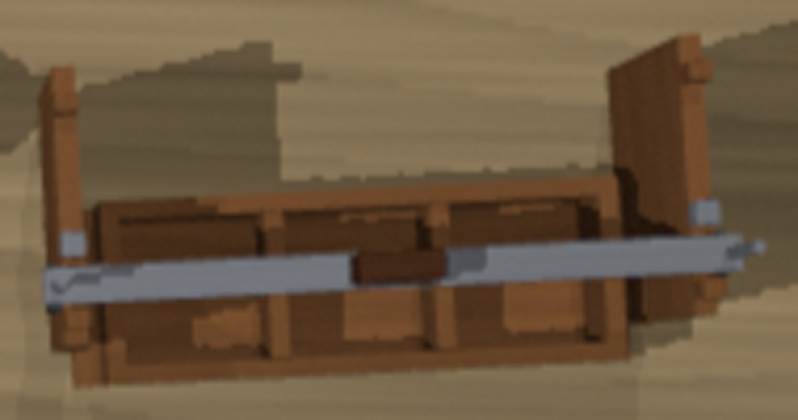

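```bash
cat > fit.py <<'E'
from h import *
from scipy.optimize import least_squares
c=cam('top')
def px(p,s,o): return (np.atleast_2d(p)+.5)/s-.5+np.array(o)
a=lambda p:px(p,4,(130,110)); b=lambda p:px(p,4.2,(315,135))
print('pot rim',unproj(c,a([76,242]),.095)); print('lid disc',unproj(c,a([[263,239],[534,225]]),.101))
print('knob',unproj(c,a([[257,233],[532,216]]),.129))
print('purple/red',unproj(c,a([[446,78],[648,414],[666,86]]),.012))
def fit(L,uv,g):
    f=lambda q:(proj(c,pose(q[:2],q[2],L))-uv).ravel()
    r=least_squares(f,g);print(r.x,np.round(r.fun.reshape(-1,2),1).tolist());return r.x
t=fit(np.array([[.044,.124,.018],[.044,-.124,.018],[-.044,-.124,.018],[-.044,.124,.018]]),a([[96,455],[518,460],[516,610],[93,602]]),[.45,.15,0])
k=fit(np.array([[-.05,.14,.05],[-.05,-.14,.05],[.05,-.14,.05],[.05,.14,.05],[.009,.177,.1225],[-.009,.177,.1225],[.008,.022,.1465],[.008,-.022,.1465],[-.008,-.022,.1465],[-.008,.022,.1465]]),b([[75,385],[628,358],[617,178],[97,204],[44,268],[47,305],[353,250],[445,250],[447,280],[355,283]]),[.5,-.25,0])
print('pockets',pose(t[:2],t[2],[[0,-.08,.008],[0,0,.008],[0,.08,.008]]));print('bays',pose(k[:2],k[2],[[0,-.09,.01],[0,0,.01],[0,.09,.01]]))
print('salt',unproj(c,[[422,288]],.07))
E
python3 fit.py
```

```text
pot rim [[0.62376154 0.30221243 0.095     ]]
lid disc [[0.62751926 0.19768071 0.101     ]
 [0.63925792 0.04931596 0.101     ]]
knob [[0.62727749 0.19566172 0.129     ]
 [0.64038527 0.04887847 0.129     ]]
purple/red [[ 0.73695702  0.10943518  0.012     ]
 [ 0.54118581 -0.01589888  0.012     ]
 [ 0.73558059 -0.02099126  0.012     ]]
[0.4663628  0.1824686  0.01462107] [[0.1, -0.4], [0.1, -0.1], [-0.0, 0.1], [-0.1, 0.4]]
[ 0.57369864 -0.26104761  0.07049295] [[6.8, -0.5], [-1.2, 0.8], [-1.0, -0.3], [-0.5, -1.2], [-1.3, -0.0], [-1.6, -0.5], [0.2, 0.8], [-0.6, -0.1], [-0.7, 0.4], [0.1, 0.6]]
pockets [[0.46753244 0.10247715 0.008     ]
 [0.4663628  0.1824686  0.008     ]
 [0.46519315 0.26246005 0.008     ]]
bays [[ 0.58003775 -0.35082409  0.01      ]
 [ 0.57369864 -0.26104761  0.01      ]
 [ 0.56735952 -0.17127114  0.01      ]]
salt [[ 0.38103652 -0.30958528  0.07      ]]
```

```bash
sed -i 's/\[\[-.05,.14,.05\],/[/; s/b(\[\[75,385\],/b([/' fit.py; python3 fit.py | tail -6; cat >> h.py <<'E'
PSI=None
def go(x,y,z,psi=None):
    o=status.get_obs();Rt=rot(o['ee_rot']);d=Rt.T@(np.array([x,y,z])-o['tool_pos'])*1000
    s='shift mm %s'%np.round(d,1).tolist()
    if psi is not None:
        Rg=rot([np.pi,0,psi]);s+=' turn %s'%np.round(np.degrees(R.from_matrix(Rt.T@Rg).as_rotvec()),1).tolist()
    print('t %.2f'%o['time'],s,'at',np.round(o['tool_pos'],4),np.round(o['ee_rot'],3),'F',np.round(o['wrist_force'],1),'w %.4f'%o['width'])
E
python3 -c "
from h import *
go(.574,-.2605,.25,1.641)"
```

```text
[0.4663628  0.1824686  0.008     ]
 [0.46519315 0.26246005 0.008     ]]
bays [[ 0.58090864 -0.35233308  0.01      ]
 [ 0.57402134 -0.26259699  0.01      ]
 [ 0.56713404 -0.17286091  0.01      ]]
salt [[ 0.38103652 -0.30958528  0.07      ]]
t 0.15 shift mm [-630.3, -537.8, -81.4] turn [-0.1, 0.0, 60.5] at [0.2364 0.4961 0.1678] [-3.14  -0.     2.697] F [0.8 0.6 0.3] w 0.0940
```

Call:
{"name": "move_arm", "arguments": {"targets": [[[-10,-8,-60],[0,0,0],0],[[-45,-38,-82],[0,0,5],0],[[-90,-77,-82],[0,0,10],0],[[-135,-115,-82],[0,0,15],0],[[-180,-154,-82],[0,0,20],0],[[-225,-192,-82],[0,0,25],0],[[-270,-230,-82],[0,0,30],0],[[-315,-269,-82],[0,0,35],0],[[-360,-307,-82],[0,0,40],0],[[-405,-346,-82],[0,0,45],0],[[-450,-384,-82],[0,0,50],0],[[-495,-422,-82],[0,0,55],0],[[-540,-461,-82],[0,0,60],0],[[-580,-495,-82],[0,0,60],0],[[-610,-520,-82],[0,0,60],0],[[-625,-535,-82],[0,0,60],0],[[-630,-538,-82],[0,0,60],0],[[-630,-538,-82],[0,0,60],0]]}}

```text
time: 2.4
tool_pos: [0.5738, -0.2598, 0.2503]
ee_rot: [-3.141, -0.001, 1.65]
wrist_force: [-0.2, 0.8, -0.1]
width: 0.0473
```

```bash
python3 - <<'E'
from h import *
o=status.get_obs();print(o['tool_pos'],o['ee_rot'],o['width'])
im=viewer.snapshot('wrist');cv2.imwrite('pics/w1.png',cv2.resize(im[:,:,::-1],None,fx=1.4,fy=1.4,interpolation=cv2.INTER_CUBIC))
np.save('w1.npy',np.r_[o['tool_pos'],o['ee_rot']])
c=cam('wrist',o)
for nm,P in dict(tab=[.0,.0,.1465],tabE0=[0,.022,.1465],tabE1=[0,-.022,.1465],corn=[-.05,.14,.05],c2=[-.05,-.14,.05],c3=[.05,-.14,.05],c4=[.05,.14,.05]).items(): print(nm,proj(c,pose([.574,-.2626],.0766,P))*1.4)
E
```

```text
[ 0.57381033 -0.2598097   0.25026014] [-3.14097786e+00 -8.77442652e-04  1.64976576e+00] 0.04728014425358317
tab [[391.4577479 286.7720096]]
tabE0 [[391.55043379 256.81599292]]
tabE1 [[391.3699422  315.76890871]]
corn [[336.63843119 110.33000073]]
c2 [[342.61383398 395.87671907]]
c3 [[439.80710054 396.19302271]]
c4 [[447.59628749 110.684537  ]]
```

View pics/w1.png

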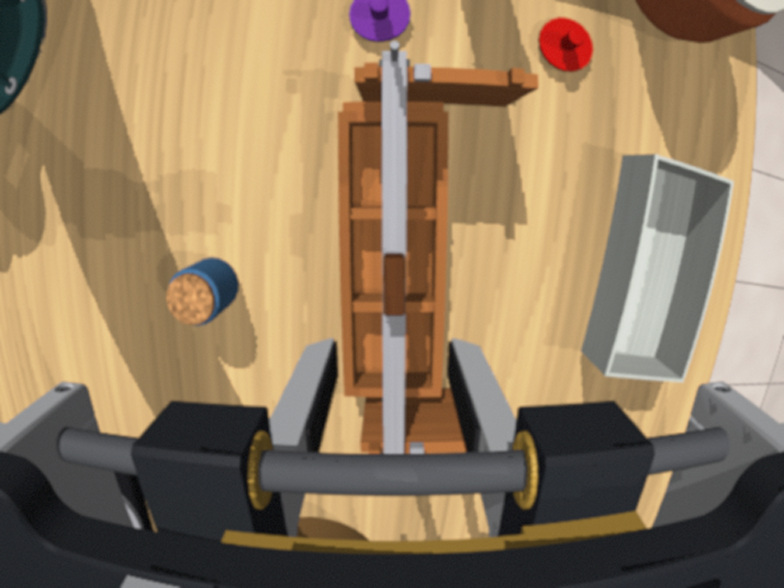

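Call:
{"name": "move_arm", "arguments": {"targets": [[[-1,1,20],[0,0,0],0],[[-2,2,55],[0,0,0],-0.1],[[-2,2,85],[0,0,0],-0.2],[[-2,2,105],[0,0,0],-0.2],[[-2,2,118],[0,0,0],-0.2],[[-2,2,124],[0,0,0],-0.2],[[-2,2,124],[0,0,0],-0.2],[[-2,2,124],[0,0,0],-1],[[-2,2,124],[0,0,0],-1],[[-2,2,124],[0,0,0],-1],[[-2,2,124],[0,0,0],-1],[[-2,2,124],[0,0,0],-1],[[-2,2,124],[0,0,0],-1]]}}

```text
time: 4.08
tool_pos: [0.576, -0.2621, 0.1266]
ee_rot: [-3.142, -0.0, 1.65]
wrist_force: [0.2, 1.1, -0.1]
width: 0.0003
```

```bash
python3 - <<'E'
from h import *
o=status.get_obs();print(o['tool_pos'],o['ee_rot'],o['width'],o['wrist_force'])
w=viewer.snapshot('wrist');s=viewer.snapshot('side')[80:240,200:400]
a=cv2.resize(w,(560,420));b=cv2.resize(s,(525,420));b=b[:,:240+0] if 0 else b
im=np.hstack([cv2.resize(w[:,100:460],(360,420)),cv2.resize(s,(440,352),interpolation=2)[:352].repeat(1,0) if 0 else cv2.resize(s,(440,420),interpolation=2)])
cv2.imwrite('pics/m1.png',im[:,:,::-1])
E
```

```text
[ 0.57601385 -0.26206141  0.12660488] [-3.14157229e+00 -1.38746229e-04  1.64959007e+00] 0.00028579400113259686 [ 0.16906906  1.14400103 -0.07559081]
```

View pics/m1.png

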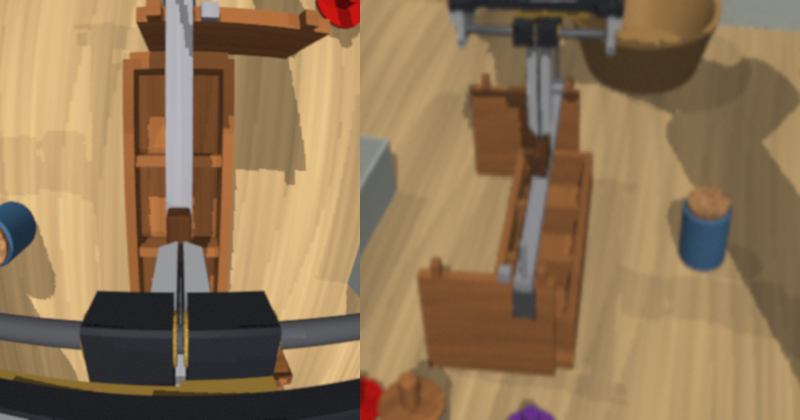

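```bash
python3 - <<'E'
from h import *
o=status.get_obs()
for n in('wrist','side'):
    c=cam(n,o)
    for dz in(0,.02,.04):
        p=proj(c,o['tool_pos']+[0,0,dz]);t=proj(c,pose([.576,-.262],.0766,[[0,.022,.1465],[0,-.022,.1465],[0,.022,.1225]]))
        f=(lambda q:(q-[100,0])) if n=='wrist' else (lambda q:(q-[200,80])*[2.2,2.625]+[360,0])
        print(n,dz,f(p).round(),f(t).round().tolist())
print(rot(o['ee_rot']).round(3))
E
```

```text
wrist 0 [[179. 237.]] [[179.0, 215.0], [179.0, 278.0], [180.0, 205.0]]
wrist 0.02 [[179. 248.]] [[179.0, 215.0], [179.0, 278.0], [180.0, 205.0]]
wrist 0.04 [[179. 260.]] [[179.0, 215.0], [179.0, 278.0], [180.0, 205.0]]
side 0 [[541. 161.]] [[539.0, 157.0], [543.0, 131.0], [539.0, 178.0]]
side 0.02 [[541. 144.]] [[539.0, 157.0], [543.0, 131.0], [539.0, 178.0]]
side 0.04 [[541. 126.]] [[539.0, 157.0], [543.0, 131.0], [539.0, 178.0]]
[[-0.079  0.997 -0.   ]
 [ 0.997  0.079  0.   ]
 [ 0.    -0.    -1.   ]]
```

Call:
{"name": "move_arm", "arguments": {"targets": [[[0,0,0],[0,0,0],0],[[0,0,0],[0,0,0],0],[[0,0,0],[0,0,0],0],[[0,0,4],[0,0,0],0],[[0,0,8],[0,0,0],0],[[0,0,12],[0,0,0],0],[[0,0,12],[0,0,0],0],[[0,0,12],[0,0,0],-1],[[0,0,12],[0,0,0],-1],[[0,0,12],[0,0,0],-1],[[0,0,12],[0,0,0],-1],[[0,0,12],[0,0,0],-1]]}}

```text
time: 5.68
tool_pos: [0.576, -0.262, 0.1147]
ee_rot: [3.141, -0.0, 1.65]
wrist_force: [0.5, 0.0, -0.3]
width: 0.0014
```

```bash
python3 - <<'E'
from h import *
o=status.get_obs();print(o['tool_pos'],o['width'],o['wrist_force'])
w=viewer.snapshot('wrist')[190:310,220:340];s=viewer.snapshot('side')[100:160,255:315]
im=np.hstack([cv2.resize(w,(400,400),interpolation=2),cv2.resize(s,(400,400),interpolation=2)])
cv2.imwrite('pics/m2.png',im[:,:,::-1])
E
```

```text
[ 0.57603607 -0.26204501  0.11469309] 0.0014209494734946507 [ 0.52670058  0.04630156 -0.29913445]
```

View pics/m2.png

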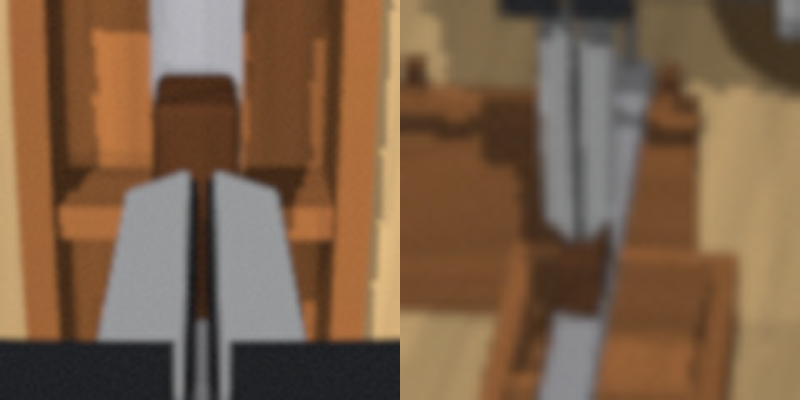

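```bash
python3 - <<'E'
from h import *
o=status.get_obs()
for n,uv in(('side',(281.2,136)),('wrist',(280.6,241.8))):
    c=cam(n,o)
    for z in np.arange(.11,.17,.01): print(n,z.round(3),unproj(c,[uv],z).round(4)[0])
E
```

```text
side 0.11 [ 0.5893 -0.3116  0.11  ]
side 0.12 [ 0.5861 -0.2964  0.12  ]
side 0.13 [ 0.5829 -0.2812  0.13  ]
side 0.14 [ 0.5798 -0.266   0.14  ]
side 0.15 [ 0.5766 -0.2508  0.15  ]
side 0.16 [ 0.5734 -0.2356  0.16  ]
side 0.17 [ 0.5702 -0.2204  0.17  ]
wrist 0.11 [ 0.5773 -0.2673  0.11  ]
wrist 0.12 [ 0.577  -0.2636  0.12  ]
wrist 0.13 [ 0.5766 -0.2598  0.13  ]
wrist 0.14 [ 0.5763 -0.2561  0.14  ]
wrist 0.15 [ 0.576  -0.2523  0.15  ]
wrist 0.16 [ 0.5757 -0.2485  0.16  ]
wrist 0.17 [ 0.5753 -0.2448  0.17  ]
```

```bash
python3 - <<'E'
from bench import robot
print([(a,getattr(robot,a)) for a in dir(robot) if not a.startswith('__')])
E
```

```text
[('IKError', <class 'bench.IKError'>), ('grasp_offset', 0.0188)]
```

Call:
{"name": "move_arm", "arguments": {"targets": [[[0,0,0],[0,0,0],0],[[0,0,0],[0,0,0],0],[[0,0,0],[0,0,0],0],[[0,0,0],[0,0,0],0],[[0,0,4],[0,0,0],0],[[0,0,8],[0,0,0],0],[[0,0,12],[0,0,0],0],[[0,0,14],[0,0,0],0],[[0,0,14],[0,0,0],-1],[[0,0,14],[0,0,0],-1],[[0,0,14],[0,0,0],-1],[[0,0,14],[0,0,0],-1],[[0,0,14],[0,0,0],-1],[[0,0,14],[0,0,0],-1]]}}

```text
time: 7.52
tool_pos: [0.576, -0.2621, 0.1009]
ee_rot: [3.142, 0.0, 1.65]
wrist_force: [-1.1, 0.3, 0.5]
width: 0.0154
```

Call:
{"name": "move_arm", "arguments": {"targets": [[[0,0,-4],[0,0,0],-1],[[0,0,-9],[0,0,0],-1],[[0,0,-14],[0,0,0],-1],[[0,0,-18],[0,0,0],-1],[[0,0,-20],[0,0,0],-1],[[0,0,-20],[0,0,0],-1]]}}

```text
time: 8.28
tool_pos: [0.5759, -0.2621, 0.1208]
ee_rot: [-3.141, -0.0, 1.65]
wrist_force: [-0.1, -1.0, -2.7]
width: 0.0157
```

```bash
python3 - <<'E'
from h import *
o=status.get_obs();print(o['tool_pos'],o['width'],o['wrist_force'])
s=viewer.snapshot('side')[80:220,210:330]
t=viewer.snapshot('top')[140:240,315:505]
im=np.hstack([cv2.resize(s,(360,420),interpolation=2),cv2.resize(t,(440,420),interpolation=2)])
cv2.imwrite('pics/m3.png',im[:,:,::-1])
E
```

```text
[ 0.57589802 -0.26207771  0.12080947] 0.015660317819148728 [-0.09523656 -0.96333243 -2.74040554]
```

View pics/m3.png

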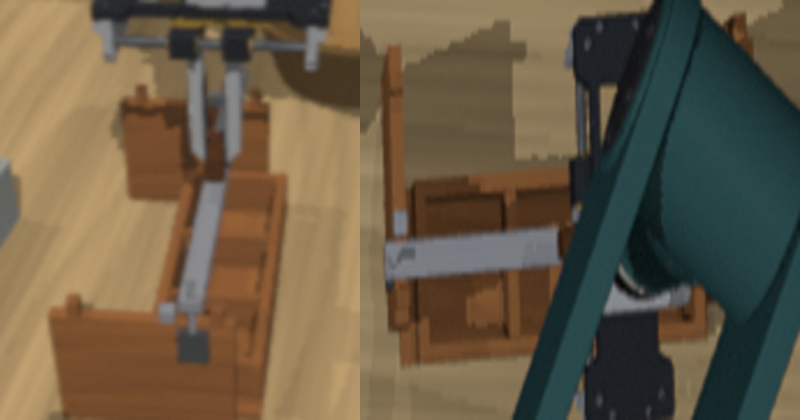

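Call:
{"name": "move_arm", "arguments": {"targets": [[[0,5,0],[0,0,0],-1],[[0,13,0],[0,0,0],-1],[[0,23,0],[0,0,0],-1],[[0,33,0],[0,0,0],-1],[[0,43,0],[0,0,0],-1],[[0,53,0],[0,0,0],-1],[[0,62,0],[0,0,0],-1],[[0,69,0],[0,0,0],-1],[[0,73,0],[0,0,0],-1],[[0,76,0],[0,0,0],-1],[[0,77,0],[0,0,0],-1],[[0,77,0],[0,0,0],-1]]}}

```text
time: 9.88
tool_pos: [0.6519, -0.2562, 0.1204]
ee_rot: [-3.14, -0.0, 1.649]
wrist_force: [-4.3, -1.6, -3.0]
width: 0.0159
```

Call:
{"name": "move_arm", "arguments": {"targets": [[[0,1,0],[0,0,0],-1],[[0,1.5,0],[0,0,0],-1],[[0,1.5,0],[0,0,0],-1]]}}

```text
time: 10.25
tool_pos: [0.6518, -0.2561, 0.12]
ee_rot: [-3.136, -0.001, 1.649]
wrist_force: [-7.0, -2.8, -3.6]
width: 0.0157
```

Call:
{"name": "move_arm", "arguments": {"targets": [[[0,0,5],[0,0,0],-1],[[0,0,10],[0,0,0],-1],[[0,0,15],[0,0,0],-1],[[0,0,18],[0,0,0],-1],[[0,0,19],[0,0,0],-1],[[0,0,19],[0,0,0],-0.4],[[0,0,19],[0,0,0],-0.4],[[0,0,19],[0,0,0],-0.4],[[0,0,19],[0,0,0],-0.4],[[0,0,5],[0,0,0],-0.4],[[0,0,-30],[0,0,0],-0.4],[[0,0,-80],[0,0,0],-0.4],[[0,0,-120],[0,0,0],-0.4],[[0,0,-130],[0,0,0],-0.4],[[0,0,-130],[0,0,0],-0.4]]}}

```text
time: 12.12
tool_pos: [0.6545, -0.256, 0.251]
ee_rot: [3.141, 0.0, 1.65]
wrist_force: [0.1, 0.2, -0.4]
width: 0.0277
```

```bash
python3 - <<'E'
from h import *
go(.639,.049,.25)
s=viewer.snapshot('side');t=viewer.snapshot('top')
im=np.hstack([cv2.resize(s[60:260,180:340],(400,500),interpolation=2),cv2.resize(t[110:210,130:290],(400,250),interpolation=2) if 0 else cv2.resize(t[100:220,130:226],(400,500),interpolation=2)])
cv2.imwrite('pics/m4.png',im[:,:,::-1])
cv2.imwrite('pics/top1.png',t[:,:,::-1])
d=cv2.absdiff(t,cv2.imread('pics/top0.png')[:,:,::-1].copy()).max(2)[110:270,130:330];print('diff',(d>40).sum(),np.argwhere(d>40)[:5]+[110,130])
E
```

```text
t 12.12 shift mm [305.2, 8.6, 0.9] at [ 0.6545 -0.256   0.251 ] [3.141 0.    1.65 ] F [ 0.1  0.2 -0.4] w 0.0277
diff 990 [[162 325]
 [162 326]
 [162 327]
 [162 328]
 [162 329]]
```

View pics/m4.png

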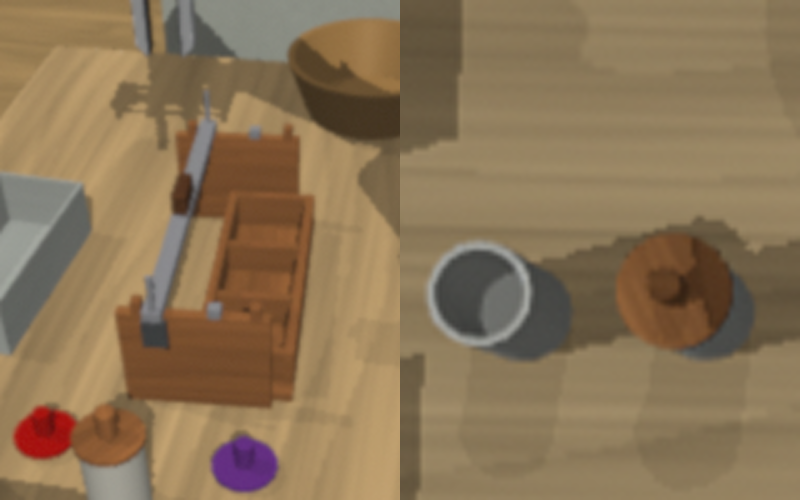

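Call:
{"name": "move_arm", "arguments": {"targets": [[[20,1,0],[0,0,0],-0.2],[[60,2,0],[0,0,0],-0.2],[[110,4,0],[0,0,0],-0.2],[[160,5,0],[0,0,0],-0.2],[[210,7,0],[0,0,0],-0.2],[[260,9,10],[0,0,0],-0.2],[[290,9.5,30],[0,0,0],-0.2],[[303,9.5,60],[0,0,0],-0.2],[[305,9.5,100],[0,0,0],-0.2],[[305,9.5,130],[0,0,0],-0.2],[[305,9.5,150],[0,0,0],-0.2],[[305,9.5,165],[0,0,0],-0.2],[[305,9.5,174],[0,0,0],-0.2],[[305,9.5,177],[0,0,0],-0.2],[[305,9.5,177],[0,0,0],-0.2]]}}

```text
time: 14.1
tool_pos: [0.6401, 0.0489, 0.0743]
ee_rot: [3.141, -0.0, 1.649]
wrist_force: [-0.8, 0.3, -0.6]
width: 0.0378
```

```bash
python3 - <<'E'
from h import *
go(.6402,.0489,.074)
s=viewer.snapshot('side')[190:290,160:300];w=viewer.snapshot('wrist')[150:350,160:400]
im=np.hstack([cv2.resize(s,(400,286),interpolation=2),cv2.resize(w,(343,286),interpolation=2)])
cv2.imwrite('pics/m5.png',im[:,:,::-1])
E
```

```text
t 14.10 shift mm [-0.1, 0.1, 0.3] at [0.6401 0.0489 0.0743] [ 3.141 -0.     1.649] F [-0.8  0.3 -0.6] w 0.0378
```

View pics/m5.png

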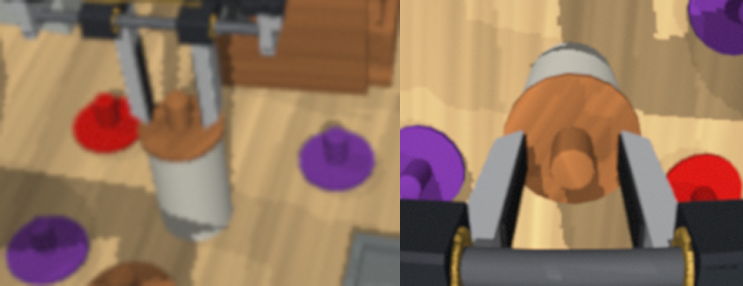

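Call:
{"name": "move_arm", "arguments": {"targets": [[[0,0,0],[0,0,0],-1],[[0,0,0],[0,0,0],-1],[[0,0,0],[0,0,0],-1],[[0,0,0],[0,0,0],-1],[[0,0,0],[0,0,0],-1],[[0,0,-5],[0,0,0],-1],[[0,0,-20],[0,0,0],-1],[[0,0,-50],[0,0,0],-1],[[0,0,-70],[0,0,0],-1],[[0,0,-76],[0,0,0],-1],[[0,0,-76],[0,0,0],-1]]}}

```text
time: 15.58
tool_pos: [0.6399, 0.0489, 0.1502]
ee_rot: [3.141, -0.0, 1.65]
wrist_force: [-0.1, 0.3, -0.5]
width: 0.0169
```

```bash
python3 - <<'E'
from h import *
go(.4675,.1025,-.006,1.5854)
E
```

```text
t 15.57 shift mm [67.0, -167.8, 156.1] turn [0.1, -0.0, 3.7] at [0.6399 0.0489 0.1502] [ 3.141 -0.     1.65 ] F [-0.1  0.3 -0.5] w 0.0169
```

Call:
{"name": "move_arm", "arguments": {"targets": [[[8,-20,0],[0,0,0],-1],[[25,-60,0],[0,0,0],-1],[[42,-105,0],[0,0,0],-1],[[57,-145,0],[0,0,0],-1],[[65,-163,10],[0,0,0],-1],[[67,-168,40],[0,0,0],-1],[[67,-168,80],[0,0,0],-1],[[67,-168,110],[0,0,0],-1],[[67,-168,130],[0,0,0],-1],[[67,-168,142],[0,0,0],-1],[[67,-168,149],[0,0,0],-1],[[67,-168,153],[0,0,0],-1],[[67,-168,155],[0,0,0],-1],[[67,-168,155],[0,0,0],-1]]}}

```text
time: 17.32
tool_pos: [0.4674, 0.1025, -0.0049]
ee_rot: [3.141, -0.0, 1.65]
wrist_force: [-0.0, -0.1, -1.0]
width: 0.0168
```

Call:
{"name": "move_arm", "arguments": {"targets": [[[0,0,1],[0,0,0],-1],[[0,0,1.5],[0,0,0],-1],[[0,0,1.5],[0,0,0],-0.3],[[0,0,1.5],[0,0,0],-0.3],[[0,0,1.5],[0,0,0],-0.3],[[0,0,1.5],[0,0,0],-0.3],[[0,0,-5],[0,0,0],-0.3],[[0,0,-30],[0,0,0],-0.3],[[0,0,-70],[0,0,0],-0.2],[[0,0,-110],[0,0,0],-0.2],[[0,0,-140],[0,0,0],-0.2],[[0,0,-155],[0,0,0],-0.2],[[0,0,-155],[0,0,0],-0.2]]}}

```text
time: 18.95
tool_pos: [0.4676, 0.1025, 0.1506]
ee_rot: [3.139, -0.0, 1.65]
wrist_force: [-0.2, -0.2, -0.9]
width: 0.0378
```

```bash
python3 - <<'E'
from h import *
go(.6271,.1960,.074)
s=viewer.snapshot('side')
im=cv2.resize(s[210:410,130:350],(660,600),interpolation=2)
cv2.imwrite('pics/m6.png',im[:,:,::-1])
a=cv2.imread('pics/side0.png')[:,:,::-1];d=cv2.absdiff(s,a.copy()).max(2)
for n,(x,y) in dict(lid=(205,295),pot=(190,350)).items(): print(n,(d[y-15:y+15,x-15:x+15]>40).sum())
E
```

```text
t 18.95 shift mm [80.6, 166.2, 76.9] at [0.4676 0.1025 0.1506] [ 3.139 -0.     1.65 ] F [-0.2 -0.2 -0.9] w 0.0378
lid 0
pot 0
```

View pics/m6.png

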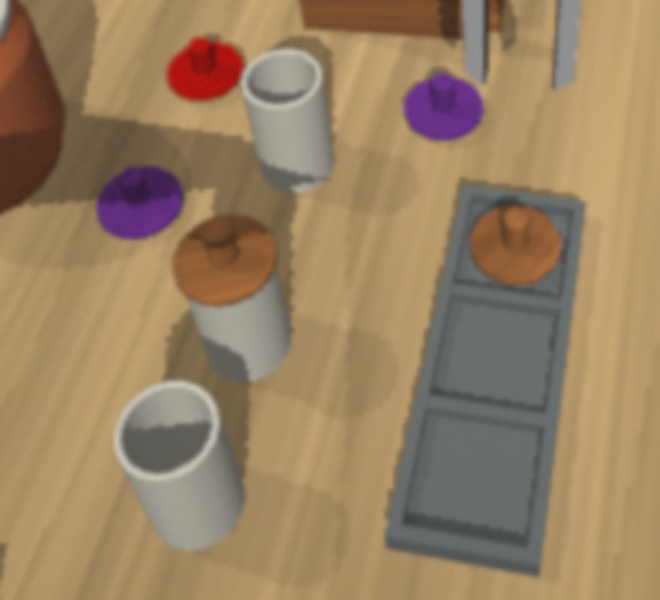

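Call:
{"name": "move_arm", "arguments": {"targets": [[[10,20,0],[0,0,0],-0.2],[[35,70,0],[0,0,0],-0.2],[[58,120,0],[0,0,0],-0.2],[[75,155,0],[0,0,0],-0.2],[[80,165,10],[0,0,0],-0.2],[[80.5,166,35],[0,0,0],-0.2],[[80.5,166,57],[0,0,0],-0.2],[[80.5,166,70],[0,0,0],-0.2],[[80.5,166,76],[0,0,0],-0.2],[[80.5,166,77],[0,0,0],-0.2],[[80.5,166,77],[0,0,0],-1],[[80.5,166,77],[0,0,0],-1],[[80.5,166,77],[0,0,0],-1],[[80.5,166,77],[0,0,0],-1],[[80.5,166,77],[0,0,0],-1],[[80.5,166,70],[0,0,0],-1],[[80.5,166,50],[0,0,0],-1],[[80.5,166,15],[0,0,0],-1],[[80.5,166,0],[0,0,0],-1],[[80.5,166,0],[0,0,0],-1]]}}

```text
time: 21.5
tool_pos: [0.6271, 0.1961, 0.152]
ee_rot: [3.138, -0.001, 1.65]
wrist_force: [-0.4, -0.0, -0.4]
width: 0.0172
```

```bash
python3 - <<'E'
from h import *
go(.4664,.1825,-.0055)
E
```

```text
t 21.50 shift mm [-1.0, -161.9, 156.8] at [0.6271 0.1961 0.152 ] [ 3.138e+00 -1.000e-03  1.650e+00] F [-0.4 -0.  -0.4] w 0.0172
```

Call:
{"name": "move_arm", "arguments": {"targets": [[[0,-20,0],[0,0,0],-1],[[-1,-65,0],[0,0,0],-1],[[-1,-110,0],[0,0,0],-1],[[-1,-145,0],[0,0,0],-1],[[-1,-160,20],[0,0,0],-1],[[-1,-162,65],[0,0,0],-1],[[-1,-162,110],[0,0,0],-1],[[-1,-162,138],[0,0,0],-1],[[-1,-162,150],[0,0,0],-1],[[-1,-162,155],[0,0,0],-1],[[-1,-162,157.5],[0,0,0],-1],[[-1,-162,157.5],[0,0,0],-0.3],[[-1,-162,157.5],[0,0,0],-0.3],[[-1,-162,157.5],[0,0,0],-0.3],[[-1,-162,157.5],[0,0,0],-0.3],[[-1,-162,150],[0,0,0],-0.3],[[-1,-162,120],[0,0,0],-0.3],[[-1,-162,60],[0,0,0],0],[[-1,-162,10],[0,0,0],0],[[-1,-162,0],[0,0,0],0]]}}

```text
time: 24.0
tool_pos: [0.4673, 0.1828, 0.1549]
ee_rot: [3.132, -0.002, 1.65]
wrist_force: [0.6, -0.7, -0.8]
width: 0.0468
```

```bash
python3 - <<'E'
from h import *
go(.639,.049,.037,.079)
s=viewer.snapshot('side');t=viewer.snapshot('top')
im=np.hstack([cv2.resize(s[210:410,130:350],(385,350),interpolation=2),cv2.resize(t[130:270,130:294],(410,350),interpolation=2)])
cv2.imwrite('pics/m7.png',im[:,:,::-1])
E
```

```text
t 24.00 shift mm [-147.1, 159.6, 119.2] turn [0.3, -0.5, 90.0] at [0.4673 0.1828 0.1549] [ 3.132e+00 -2.000e-03  1.650e+00] F [ 0.6 -0.7 -0.8] w 0.0468
```

View pics/m7.png

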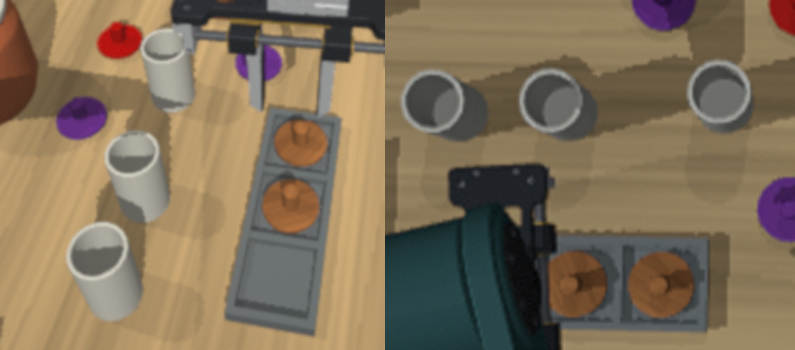

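```bash
cat >> h.py <<'E'
def pots(t,guess,c=None):
    c=c or cam('top');out=[]
    for g in guess: # refine: fit ellipse to bright rim near the guess
        u,v=np.round(proj(c,[g[0],g[1],.095])[0]).astype(int);s=8;r=18
        im=cv2.cvtColor(cv2.resize(t[v-r:v+r,u-r:u+r],None,fx=s,fy=s,interpolation=2),cv2.COLOR_RGB2GRAY).astype(np.float32)
        rad=516.1*.026/(1.2247-.095)*s
        N=2*int(rad)+13;yy,xx=np.mgrid[:N,:N]-N//2;k=np.exp(-((np.hypot(xx,yy)-rad)/4)**2/2).astype(np.float32);k-=k.mean()
        m=cv2.filter2D(im,-1,k);j,i=np.unravel_index(m.argmax(),m.shape)
        uv=[(i+.5)/s-.5+u-r,(j+.5)/s-.5+v-r];p=unproj(c,[uv],.095)[0];out.append(p[:2].round(4));print('rim px',np.round(uv,1),'xyz',p.round(4))
    return out
E
python3 - <<'E'
from h import *
t=viewer.snapshot('top')
pots(t,[(.624,.302),(.6275,.197),(.639,.049)])
E
```

```text
rim px [148.3 169.9] xyz [0.6242 0.3029 0.095 ]
rim px [195.7 169.7] xyz [0.6276 0.1981 0.095 ]
rim px [263.1 166.2] xyz [0.6393 0.0498 0.095 ]
```

Call:
{"name": "move_arm", "arguments": {"targets": [[[0,5,-15],[0,0,8],0.66],[[-10,20,-30],[0,0,18],0.66],[[-30,45,-30],[0,0,28],0.66],[[-55,75,-30],[0,0,38],0.66],[[-80,100,-30],[0,0,48],0.66],[[-105,125,-30],[0,0,58],0.66],[[-127,145,-30],[0,0,68],0.66],[[-142,156,-30],[0,0,78],0.66],[[-146,160,-30],[0,0,86],0.66],[[-146,160,-20],[0,0,90],0.66],[[-146,160,0],[0,0,90],0.66],[[-146,160,0],[0,0,90],0.66]]}}

```text
time: 25.65
tool_pos: [0.633, 0.0491, 0.1443]
ee_rot: [-3.141, 0.01, 0.079]
wrist_force: [-0.3, -0.2, 0.0]
width: 0.0781
```

```bash
python3 - <<'E'
from h import *
go(.6393,.0498,.037,.077)
E
```

```text
t 25.65 shift mm [7.4, -0.1, 107.2] turn [-0.1, 0.6, 0.1] at [0.633  0.0491 0.1443] [-3.141  0.01   0.079] F [-0.3 -0.2  0. ] w 0.0781
```

Call:
{"name": "move_arm", "arguments": {"targets": [[[5,0,5],[0,0.3,0],0.66],[[7.4,0,30],[0,0.6,0],0.66],[[7.4,0,60],[0,0.6,0],0.66],[[7.4,0,85],[0,0.6,0],0.66],[[7.4,0,100],[0,0.6,0],0.66],[[7.4,0,106],[0,0.6,0],0.66],[[7.4,0,107],[0,0.6,0],0.66],[[7.4,0,107],[0,0.6,0],-1],[[7.4,0,107],[0,0.6,0],-1],[[7.4,0,107],[0,0.6,0],-1],[[7.4,0,107],[0,0.6,0],-1],[[7.4,0,107],[0,0.6,0],-1]]}}

```text
time: 27.15
tool_pos: [0.6436, 0.0496, 0.0435]
ee_rot: [3.141, -0.012, 0.079]
wrist_force: [0.1, -0.2, 3.7]
width: 0.0543
```

Call:
{"name": "move_arm", "arguments": {"targets": [[[0,0,0],[0,0,0],-1],[[0,0,0],[0,0,0],-1]]}}

```text
time: 27.4
tool_pos: [0.6436, 0.0496, 0.0435]
ee_rot: [3.141, -0.012, 0.079]
wrist_force: [-0.3, -1.0, 4.3]
width: 0.0541
```

```bash
python3 - <<'E'
from h import *
go(.5671,-.1725,.2,.077);print(status.get_obs()['joint_positions'].round(3),status.get_obs()['wrist_force'])
s=viewer.snapshot('side')[180:300,150:320];w=viewer.snapshot('wrist')
im=np.hstack([cv2.resize(s,(425,300),interpolation=2),cv2.resize(w,(375,300),interpolation=2)])
cv2.imwrite('pics/m8.png',im[:,:,::-1])
E
```

```text
t 27.40 shift mm [-91.9, 215.4, -157.6] turn [0.0, -0.7, 0.1] at [0.6436 0.0496 0.0435] [ 3.141 -0.012  0.079] F [-0.3 -1.   4.3] w 0.0541
[-1.100e-02  3.400e-01  1.321e+00  1.000e-03  1.469e+00  1.481e+00] [-0.28012793 -1.01075472  4.26848497]
```

View pics/m8.png

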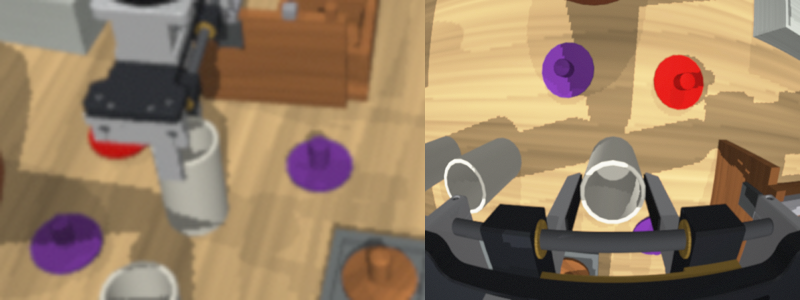

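Call:
{"name": "move_arm", "arguments": {"targets": [[[0,0,0],[0,0,0],0.66],[[0,0,0],[0,0,0],0.66],[[0,0,0],[0,0,0],0.66],[[-4,0,3],[0,-0.7,0],0.66],[[-4,0,6],[0,-0.7,0],0.66],[[-4,0,6],[0,-0.7,0],0.66],[[-4,0,6],[0,-0.7,0],0.66]]}}

```text
time: 28.38
tool_pos: [0.6392, 0.0494, 0.0366]
ee_rot: [-3.142, 0.002, 0.079]
wrist_force: [-0.6, 0.5, -0.1]
width: 0.0782
```

```bash
python3 - <<'E'
from h import *
go(.6393,.0498,.037,.077)
c=cam('side')
for z in(.06,.07,.08,.09):print(z,unproj(c,[(221.2,252)],z).round(4))
E
```

```text
t 28.38 shift mm [0.1, -0.4, -0.4] turn [-0.0, 0.1, 0.1] at [0.6392 0.0494 0.0366] [-3.142e+00  2.000e-03  7.900e-02] F [-0.6  0.5 -0.1] w 0.0782
0.06 [[0.6451 0.066  0.06  ]]
0.07 [[0.6413 0.0738 0.07  ]]
0.08 [[0.6375 0.0816 0.08  ]]
0.09 [[0.6337 0.0894 0.09  ]]
```

Call:
{"name": "move_arm", "arguments": {"targets": [[[0,0,0],[0,0,0],-1],[[0,0,0],[0,0,0],-1],[[0,0,0],[0,0,0],-1],[[0,0,0],[0,0,0],-1],[[0,0,0],[0,0,0],-1],[[0,0,-5],[0,0,0],-1],[[0,0,-20],[0,0,0],-1],[[0,0,-50],[0,0,0],-1],[[0,0,-90],[0,0,0],-1],[[0,0,-115],[0,0,0],-1],[[0,0,-125],[0,0,0],-1],[[0,0,-125],[0,0,0],-1],[[0,0,-125],[0,0,0],-1]]}}

```text
time: 30.0
tool_pos: [0.6385, 0.0494, 0.1598]
ee_rot: [-3.141, 0.005, 0.079]
wrist_force: [-0.7, -0.4, -2.4]
width: 0.0544
```

```bash
python3 - <<'E'
from h import *
k=(.5740,-.2623);B=pose(k,.0766,[[0,-.09,.01],[0,0,.01],[0,.09,.01]]);print(B.round(4))
go(*B[2][:2],.0476,.077)
E
```

```text
[[ 0.5809 -0.352   0.01  ]
 [ 0.574  -0.2623  0.01  ]
 [ 0.5671 -0.1726  0.01  ]]
t 30.00 shift mm [-88.1, 215.7, 112.6] turn [-0.0, 0.3, 0.1] at [0.6385 0.0494 0.1598] [-3.141  0.005  0.079] F [-0.7 -0.4 -2.4] w 0.0544
```

Call:
{"name": "move_arm", "arguments": {"targets": [[[0,5,-20],[0,0,0],-1],[[0,20,-38],[0,0,0],-1],[[-20,50,-38],[0,0,0],-1],[[-40,90,-38],[0,0,0],-1],[[-60,130,-38],[0,0,0],-1],[[-75,170,-38],[0,0,0],-1],[[-85,200,-38],[0,0,0],-1],[[-88,213,-38],[0,0,0],-1],[[-88,216,-30],[0,0,0],-1],[[-88,216,-30],[0,0,0],-1],[[-88,216,-30],[0,0,0],-1]]}}

```text
time: 31.38
tool_pos: [0.5689, -0.1716, 0.1914]
ee_rot: [-3.141, 0.002, 0.08]
wrist_force: [1.1, -0.1, -3.0]
width: 0.0542
```

```bash
python3 - <<'E'
from h import *
go(.5671,-.1726,.0476,.077)
E
```

```text
t 31.38 shift mm [-1.6, 0.9, 143.8] turn [-0.0, 0.1, 0.2] at [ 0.5689 -0.1716  0.1914] [-3.141e+00  2.000e-03  8.000e-02] F [ 1.1 -0.1 -3. ] w 0.0542
```

Call:
{"name": "move_arm", "arguments": {"targets": [[[-1,1,10],[0,0,0],-1],[[-1,1,35],[0,0,0],-1],[[-1,1,65],[0,0,0],-1],[[-1,1,95],[0,0,0],-1],[[-1,1,118],[0,0,0],-1],[[-1,1,132],[0,0,0],-1],[[-1,1,139],[0,0,0],-1],[[-1,1,142],[0,0,0],-1],[[-1,1,142],[0,0,0],-1],[[-1,1,142],[0,0,0],-1]]}}

```text
time: 32.62
tool_pos: [0.5682, -0.1742, 0.0508]
ee_rot: [3.141, 0.0, 0.079]
wrist_force: [-0.1, -0.8, -1.8]
width: 0.0541
```

Call:
{"name": "move_arm", "arguments": {"targets": [[[0,1,2],[0,0,0],-1],[[0,1,3.5],[0,0,0],-1],[[0,1,3.5],[0,0,0],-1],[[0,1,3.5],[0,0,0],0.45],[[0,1,3.5],[0,0,0],0.45],[[0,1,3.5],[0,0,0],0.45],[[0,1,0],[0,0,0],0.45],[[0,1,-20],[0,0,0],0.45],[[0,1,-60],[0,0,0],0.45],[[0,1,-110],[0,0,0],0.45],[[0,1,-140],[0,0,0],0.66],[[0,1,-150],[0,0,0],0.66],[[0,1,-150],[0,0,0],0.66],[[0,1,-150],[0,0,0],0.66]]}}

```text
time: 34.38
tool_pos: [0.567, -0.1746, 0.1975]
ee_rot: [-3.14, 0.005, 0.079]
wrist_force: [0.6, 0.5, 1.0]
width: 0.078
```

```bash
python3 - <<'E'
from h import *
t=viewer.snapshot('top');p=pots(t,[(.624,.302),(.6275,.198)])
go(*p[1],.20,.077)
E
```

```text
rim px [148.3 169.9] xyz [0.6242 0.3029 0.095 ]
rim px [195.7 169.7] xyz [0.6276 0.1981 0.095 ]
t 34.42 shift mm [89.8, -366.7, -2.4] turn [-0.1, 0.3, 0.1] at [ 0.567  -0.1746  0.1974] [-3.14   0.005  0.079] F [ 0.8  0.1 -0. ] w 0.0782
```

Call:
{"name": "move_arm", "arguments": {"targets": [[[4,-15,0],[0,0,0],0.66],[[14,-55,0],[0,0,0],0.66],[[27,-110,0],[0,0,0],0.66],[[40,-165,0],[0,0,0],0.66],[[53,-220,0],[0,0,0],0.66],[[66,-275,0],[0,0,0],0.66],[[78,-325,0],[0,0,0],0.66],[[87,-355,0],[0,0,0],0.66],[[90,-367,10],[0,0,0],0.66],[[90,-367,30],[0,0,0],0.66],[[90,-367,40],[0,0,0],0.66],[[90,-367,40],[0,0,0],0.66],[[90,-367,40],[0,0,0],0.66],[[90,-367,40],[0,0,0],0.66]]}}

```text
time: 36.17
tool_pos: [0.6292, 0.1978, 0.1609]
ee_rot: [-3.141, -0.0, 0.078]
wrist_force: [1.0, 0.0, 0.2]
width: 0.0779
```

```bash
python3 - <<'E'
from h import *
go(.6276,.1981,.0366,.077)
E
```

```text
t 36.17 shift mm [-1.6, -0.4, 124.3] turn [-0.0, -0.0, 0.1] at [0.6292 0.1978 0.1609] [-3.141 -0.     0.078] F [1.  0.  0.2] w 0.0779
```

Call:
{"name": "move_arm", "arguments": {"targets": [[[-1,0,10],[0,0,0],0.66],[[-1,0,40],[0,0,0],0.66],[[-1,0,80],[0,0,0],0.66],[[-1,0,108],[0,0,0],0.66],[[-1,0,120],[0,0,0],0.66],[[-1,0,123.5],[0,0,0],0.66],[[-1,0,123.5],[0,0,0],0.66],[[-1,0,123.5],[0,0,0],-1],[[-1,0,123.5],[0,0,0],-1],[[-1,0,123.5],[0,0,0],-1],[[-1,0,123.5],[0,0,0],-1],[[-1,0,123.5],[0,0,0],-1],[[-1,0,123.5],[0,0,0],-1]]}}

```text
time: 37.8
tool_pos: [0.628, 0.1978, 0.037]
ee_rot: [3.142, 0.0, 0.079]
wrist_force: [1.2, -2.2, 5.0]
width: 0.0553
```

Call:
{"name": "move_arm", "arguments": {"targets": [[[0,0,-5],[0,0,0],-1],[[0,0,-20],[0,0,0],-1],[[0,0,-50],[0,0,0],-1],[[0,0,-95],[0,0,0],-1],[[0,0,-135],[0,0,0],-1],[[0,0,-158],[0,0,0],-1],[[0,0,-165],[0,0,0],-1],[[0,0,-165],[0,0,0],-1],[[0,0,-165],[0,0,0],-1]]}}

```text
time: 38.92
tool_pos: [0.6269, 0.1978, 0.1989]
ee_rot: [3.141, 0.005, 0.079]
wrist_force: [0.2, -0.0, -2.8]
width: 0.0547
```

```bash
python3 - <<'E'
from h import *
go(.574,-.2623,.047,.077)
E
```

```text
t 38.92 shift mm [-88.1, 454.4, 152.6] turn [0.0, 0.3, 0.1] at [0.6269 0.1978 0.1989] [3.141 0.005 0.079] F [ 0.2 -0.  -2.8] w 0.0547
```

Call:
{"name": "move_arm", "arguments": {"targets": [[[-3,15,0],[0,0,0],-1],[[-11,55,0],[0,0,0],-1],[[-22,110,0],[0,0,0],-1],[[-33,165,0],[0,0,0],-1],[[-44,220,0],[0,0,0],-1],[[-55,275,0],[0,0,0],-1],[[-66,330,0],[0,0,0],-1],[[-76,385,0],[0,0,0],-1],[[-84,430,0],[0,0,0],-1],[[-87,448,0],[0,0,0],-1],[[-88,454,0],[0,0,0],-1],[[-88,454,0],[0,0,0],-1],[[-88,454,0],[0,0,0],-1],[[-88,454,0],[0,0,0],-1]]}}

```text
time: 40.67
tool_pos: [0.5761, -0.2603, 0.2015]
ee_rot: [-3.141, 0.001, 0.081]
wrist_force: [-0.1, -0.1, -3.6]
width: 0.0552
```

```bash
python3 - <<'E'
from h import *
go(.574,-.2623,.047,.077)
E
```

```text
t 40.67 shift mm [-2.0, 1.8, 154.5] turn [-0.0, 0.1, 0.2] at [ 0.5761 -0.2603  0.2015] [-3.141e+00  1.000e-03  8.100e-02] F [-0.1 -0.1 -3.6] w 0.0552
```

Call:
{"name": "move_arm", "arguments": {"targets": [[[-2,1.5,10],[0,0,0],-1],[[-2,1.5,40],[0,0,0],-1],[[-2,1.5,75],[0,0,0],-1],[[-2,1.5,108],[0,0,0],-1],[[-2,1.5,132],[0,0,0],-1],[[-2,1.5,145],[0,0,0],-1],[[-2,1.5,151],[0,0,0],-1],[[-2,1.5,154],[0,0,0],-1],[[-2,1.5,154],[0,0,0],-1],[[-2,1.5,154],[0,0,0],-1]]}}

```text
time: 41.92
tool_pos: [0.5742, -0.2636, 0.0483]
ee_rot: [3.141, 0.0, 0.079]
wrist_force: [-0.1, 0.2, -3.2]
width: 0.0554
```

Call:
{"name": "move_arm", "arguments": {"targets": [[[0,-1,1],[0,0,0],-1],[[0,-1,1.5],[0,0,0],-1],[[0,-1,1.5],[0,0,0],0.45],[[0,-1,1.5],[0,0,0],0.45],[[0,-1,1.5],[0,0,0],0.45],[[0,-1,0],[0,0,0],0.45],[[0,-1,-20],[0,0,0],0.45],[[0,-1,-60],[0,0,0],0.45],[[0,-1,-110],[0,0,0],0.45],[[0,-1,-140],[0,0,0],0.66],[[0,-1,-150],[0,0,0],0.66],[[0,-1,-150],[0,0,0],0.66],[[0,-1,-150],[0,0,0],0.66]]}}

```text
time: 43.55
tool_pos: [0.573, -0.2618, 0.1951]
ee_rot: [-3.139, 0.005, 0.079]
wrist_force: [0.5, 0.5, -0.5]
width: 0.078
```

```bash
python3 - <<'E'
from h import *
t=viewer.snapshot('top');p=pots(t,[(.624,.302)])
cv2.imwrite('pics/top2.png',t[:,:,::-1])
go(*p[0],.16,.077)
E
```

```text
rim px [148.3 169.9] xyz [0.6242 0.3029 0.095 ]
t 43.60 shift mm [95.7, -558.8, 35.8] turn [-0.1, 0.3, 0.1] at [ 0.5729 -0.2618  0.1949] [-3.139  0.005  0.079] F [ 0.3 -0.2  0.1] w 0.0778
```

Call:
{"name": "move_arm", "arguments": {"targets": [[[2,-15,0],[0,0,0],0.66],[[9,-55,0],[0,0,0],0.66],[[18,-110,0],[0,0,0],0.66],[[28,-165,0],[0,0,0],0.66],[[37,-220,0],[0,0,0],0.66],[[47,-275,0],[0,0,0],0.66],[[56,-330,0],[0,0,0],0.66],[[66,-385,0],[0,0,0],0.66],[[76,-440,0],[0,0,0],0.66],[[85,-495,0],[0,0,0],0.66],[[93,-540,5],[0,0,0],0.66],[[96,-556,25],[0,0,0],0.66],[[96,-559,36],[0,0,0],0.66],[[96,-559,36],[0,0,0],0.66],[[96,-559,36],[0,0,0],0.66],[[96,-559,36],[0,0,0],0.66]]}}

```text
time: 45.6
tool_pos: [0.6261, 0.3015, 0.1625]
ee_rot: [-3.141, -0.0, 0.077]
wrist_force: [0.2, -0.3, 0.3]
width: 0.0781
```

```bash
python3 - <<'E'
from h import *
go(.6242,.3029,.0366,.077)
E
```

```text
t 45.60 shift mm [-1.9, -1.5, 125.9] turn [-0.0, -0.0, 0.0] at [0.6261 0.3015 0.1625] [-3.141 -0.     0.077] F [ 0.2 -0.3  0.3] w 0.0781
```

Call:
{"name": "move_arm", "arguments": {"targets": [[[-1.5,-1,10],[0,0,0],0.66],[[-1.5,-1,40],[0,0,0],0.66],[[-1.5,-1,80],[0,0,0],0.66],[[-1.5,-1,108],[0,0,0],0.66],[[-1.5,-1,120],[0,0,0],0.66],[[-1.5,-1,125],[0,0,0],0.66],[[-1.5,-1,125],[0,0,0],0.66],[[-1.5,-1,125],[0,0,0],-1],[[-1.5,-1,125],[0,0,0],-1],[[-1.5,-1,125],[0,0,0],-1],[[-1.5,-1,125],[0,0,0],-1],[[-1.5,-1,125],[0,0,0],-1],[[-1.5,-1,125],[0,0,0],-1]]}}

```text
time: 47.22
tool_pos: [0.6242, 0.3033, 0.037]
ee_rot: [3.142, 0.0, 0.079]
wrist_force: [0.4, -2.4, 3.9]
width: 0.0544
```

Call:
{"name": "move_arm", "arguments": {"targets": [[[0,0,-5],[0,0,0],-1],[[0,0,-20],[0,0,0],-1],[[0,0,-50],[0,0,0],-1],[[0,0,-95],[0,0,0],-1],[[0,0,-135],[0,0,0],-1],[[0,0,-158],[0,0,0],-1],[[0,0,-165],[0,0,0],-1],[[0,0,-165],[0,0,0],-1],[[0,0,-165],[0,0,0],-1]]}}

```text
time: 48.35
tool_pos: [0.6231, 0.3032, 0.1989]
ee_rot: [3.141, 0.005, 0.079]
wrist_force: [0.6, 0.2, -2.2]
width: 0.0543
```

```bash
python3 - <<'E'
from h import *
go(.5809,-.352,.047,.077)
E
```

```text
t 48.35 shift mm [-92.9, 649.7, 153.0] turn [0.1, 0.3, 0.1] at [0.6231 0.3032 0.1989] [3.141 0.005 0.079] F [ 0.6  0.2 -2.2] w 0.0543
```

Call:
{"name": "move_arm", "arguments": {"targets": [[[-2,15,0],[0,0,0],-1],[[-8,55,0],[0,0,0],-1],[[-16,110,0],[0,0,0],-1],[[-24,165,0],[0,0,0],-1],[[-31,220,0],[0,0,0],-1],[[-39,275,0],[0,0,0],-1],[[-47,330,0],[0,0,0],-1],[[-55,385,0],[0,0,0],-1],[[-63,440,0],[0,0,0],-1],[[-71,495,0],[0,0,0],-1],[[-79,550,0],[0,0,0],-1],[[-86,600,0],[0,0,0],-1],[[-91,635,0],[0,0,0],-1],[[-93,647,0],[0,0,0],-1],[[-93,650,0],[0,0,0],-1],[[-93,650,0],[0,0,0],-1],[[-93,650,0],[0,0,0],-1],[[-93,650,0],[0,0,0],-1]]}}

```text
time: 50.6
tool_pos: [0.5828, -0.3508, 0.2017]
ee_rot: [3.142, 0.001, 0.08]
wrist_force: [-0.8, 0.5, -2.3]
width: 0.0543
```

```bash
python3 - <<'E'
from h import *
go(.5809,-.352,.047,.077)
E
```

```text
t 50.60 shift mm [-1.8, 1.1, 154.7] turn [0.0, 0.1, 0.2] at [ 0.5828 -0.3508  0.2017] [3.142e+00 1.000e-03 8.000e-02] F [-0.8  0.5 -2.3] w 0.0543
```

Call:
{"name": "move_arm", "arguments": {"targets": [[[-2,0,10],[0,0,0],-1],[[-2,0,40],[0,0,0],-1],[[-2,0,75],[0,0,0],-1],[[-2,0,108],[0,0,0],-1],[[-2,0,132],[0,0,0],-1],[[-2,0,145],[0,0,0],-1],[[-2,0,151],[0,0,0],-1],[[-2,0,154.5],[0,0,0],-1],[[-2,0,154.5],[0,0,0],-1],[[-2,0,154.5],[0,0,0],-1]]}}

```text
time: 51.85
tool_pos: [0.5807, -0.3524, 0.0479]
ee_rot: [3.14, 0.0, 0.079]
wrist_force: [0.4, 0.3, -1.8]
width: 0.054
```

Call:
{"name": "move_arm", "arguments": {"targets": [[[0,0,1],[0,0,0],-1],[[0,0,1],[0,0,0],-1],[[0,0,1],[0,0,0],0.45],[[0,0,1],[0,0,0],0.45],[[0,0,1],[0,0,0],0.45],[[0,0,0],[0,0,0],0.45],[[0,0,-20],[0,0,0],0.45],[[0,0,-60],[0,0,0],0.45],[[0,0,-110],[0,0,0],0.45],[[0,0,-150],[0,0,0],0.45],[[0,0,-150],[0,0,0],0],[[0,0,-150],[0,0,0],0],[[0,0,-150],[0,0,0],0]]}}

```text
time: 53.48
tool_pos: [0.5795, -0.3514, 0.1944]
ee_rot: [-3.139, 0.005, 0.079]
wrist_force: [-0.2, -0.2, -0.3]
width: 0.0471
```

```bash
python3 - <<'E'
from h import *
go(.6518,-.2561,.165,1.65)
c=cam('side');s=viewer.snapshot('side');t=viewer.snapshot('top')
im=np.hstack([cv2.resize(s[60:240,210:330],(400,600),interpolation=2),cv2.resize(t[130:240,320:500][:, :80],(400,550),interpolation=2)[:, :].copy() if 0 else cv2.copyMakeBorder(cv2.resize(t[130:240,315:415],(400,440),interpolation=2),0,160,0,0,0)])
cv2.imwrite('pics/m9.png',im[:,:,::-1])
E
```

```text
t 53.48 shift mm [79.7, -89.3, 29.2] turn [-0.3, 0.1, -90.0] at [ 0.5795 -0.3514  0.1944] [-3.139  0.005  0.079] F [-0.2 -0.2 -0.3] w 0.0471
```

View pics/m9.png

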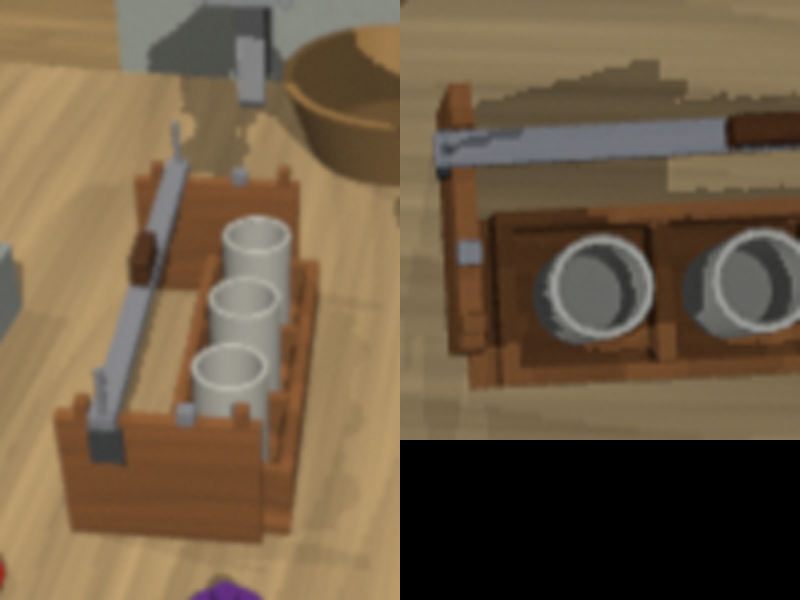

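Call:
{"name": "move_arm", "arguments": {"targets": [[[10,-10,-5],[0,0,-10],0],[[25,-25,-5],[0,0,-20],0],[[40,-43,-5],[0,0,-30],0],[[55,-60,-5],[0,0,-40],0],[[67,-75,-5],[0,0,-50],0],[[75,-85,0],[0,0,-60],0],[[79,-89,0],[0,0,-70],0],[[80,-89,0],[0,0,-80],0],[[80,-89,0],[0,0,-90],0],[[80,-89,0],[0,0,-90],0],[[80,-89,0],[0,0,-90],0],[[80,-89,0],[0,0,-90],0],[[80,-89,0],[0,0,-90],0]]}}

```text
time: 55.2
tool_pos: [0.6531, -0.257, 0.1966]
ee_rot: [-3.14, -0.0, 1.649]
wrist_force: [-0.1, 0.2, -0.2]
width: 0.0472
```

```bash
python3 - <<'E'
from h import *
go(.6518,-.2561,.100,1.649)
E
```

```text
t 55.20 shift mm [1.0, -1.1, 96.6] turn [-0.1, -0.0, -0.0] at [ 0.6531 -0.257   0.1966] [-3.14  -0.     1.649] F [-0.1  0.2 -0.2] w 0.0472
```

Call:
{"name": "move_arm", "arguments": {"targets": [[[1,-1,15],[0,0,0],-0.2],[[1,-1,45],[0,0,0],-0.2],[[1,-1,75],[0,0,0],-0.2],[[1,-1,92],[0,0,0],-0.2],[[1,-1,97],[0,0,0],-0.2],[[1,-1,98],[0,0,0],-0.2],[[1,-1,98],[0,0,0],-0.2],[[1,-1,98],[0,0,0],-1],[[1,-1,98],[0,0,0],-1],[[1,-1,98],[0,0,0],-1],[[1,-1,98],[0,0,0],-1],[[1,-1,98],[0,0,0],-1]]}}

```text
time: 56.7
tool_pos: [0.6518, -0.2562, 0.0991]
ee_rot: [-3.14, 0.0, 1.649]
wrist_force: [-1.7, -0.1, 2.8]
width: 0.0159
```

Tab gripped. Lift and bring it forward.

Call:
{"name": "move_arm", "arguments": {"targets": [[[0,0,-4],[0,0,0],-1],[[0,0,-9],[0,0,0],-1],[[0,0,-14],[0,0,0],-1],[[0,0,-18],[0,0,0],-1],[[0,0,-20],[0,0,0],-1],[[0,0,-20],[0,0,0],-1],[[0,-6,-20],[0,0,0],-1],[[0,-14,-20],[0,0,0],-1],[[0,-24,-20],[0,0,0],-1],[[0,-34,-20],[0,0,0],-1],[[0,-44,-20],[0,0,0],-1],[[0,-54,-20],[0,0,0],-1],[[0,-64,-20],[0,0,0],-1],[[0,-71,-20],[0,0,0],-1],[[0,-75,-20],[0,0,0],-1],[[0,-77,-20],[0,0,0],-1],[[0,-77,-20],[0,0,0],-1],[[0,-77,-20],[0,0,0],-1]]}}

```text
time: 58.95
tool_pos: [0.5748, -0.2621, 0.1185]
ee_rot: [-3.139, -0.0, 1.65]
wrist_force: [-0.4, -1.6, -3.6]
width: 0.0158
```

```bash
python3 - <<'E'
from h import *
go(.574,-.2621,.0991,1.649)
E
```

```text
t 58.95 shift mm [0.1, -0.7, 19.4] turn [-0.2, -0.0, 0.0] at [ 0.5748 -0.2621  0.1185] [-3.139 -0.     1.65 ] F [-0.4 -1.6 -3.6] w 0.0158
```

Call:
{"name": "move_arm", "arguments": {"targets": [[[0,-1,5],[0,0,0],-1],[[0,-1,10],[0,0,0],-1],[[0,-1,15],[0,0,0],-1],[[0,-1,18],[0,0,0],-1],[[0,-1,19],[0,0,0],-1],[[0,-1,19],[0,0,0],-1],[[0,-1,19],[0,0,0],-0.4],[[0,-1,19],[0,0,0],-0.4],[[0,-1,19],[0,0,0],-0.4],[[0,-1,19],[0,0,0],-0.4],[[0,-1,10],[0,0,0],-0.4],[[0,-1,-30],[0,0,0],-0.4],[[0,-1,-80],[0,0,0],-0.4],[[10,-20,-125],[0,0,0],-0.4],[[40,-60,-135],[0,0,0],-0.4],[[80,-100,-135],[0,0,0],-0.4],[[120,-140,-135],[0,0,0],-0.4],[[150,-170,-135],[0,0,0],-0.4],[[160,-180,-135],[0,0,0],-0.4],[[160,-180,-135],[0,0,0],-0.4]]}}

```text
time: 61.45
tool_pos: [0.3836, -0.1169, 0.255]
ee_rot: [3.141, 0.001, 1.65]
wrist_force: [-0.0, -1.0, 0.0]
width: 0.0283
```

```bash
python3 - <<'E'
from h import *
go(.5,0,.25)
s=viewer.snapshot('side');t=viewer.snapshot('top')
im=np.vstack([cv2.resize(t[130:300,130:510],(800,358),interpolation=2),np.hstack([cv2.resize(s[90:240,210:380],(272,240),interpolation=2),cv2.resize(s[200:410,150:370],(251,240),interpolation=2),np.zeros((240,277,3),np.uint8)])])
cv2.imwrite('pics/m10.png',im[:,:,::-1])
E
```

```text
t 61.45 shift mm [107.3, 125.3, 4.9] at [ 0.3836 -0.1169  0.255 ] [3.141e+00 1.000e-03 1.650e+00] F [-0. -1.  0.] w 0.0283
```

View pics/m10.png

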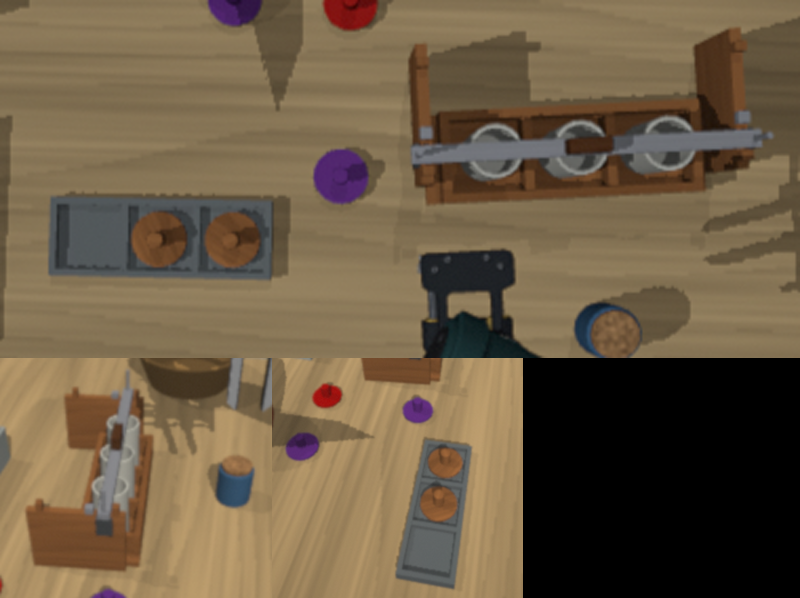

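```bash
python3 -c "
from bench import order,status
print(status.get_obs()['qvel'].round(3));print(order.close_job())"
```

```text
[-0.005  0.018 -0.002 -0.001  0.002 -0.001]
the job is handed in; nothing more can be done
None
```

The job is done as asked and was handed in at about 61.5 s of the 210 s allowed.

**What I did**
- I lifted the keeper bar over its bumps, slid it back against its stop and lowered it there.
- Only two pots had lids. Both lids are flat, knob up, in tray pockets 0 and 1.
- All three pots stand upright, one in each bay.
- I then lifted the bar back over the bumps and let it drop home across the pots. The purple and red look-alikes and the salt cellar were not touched.

**Last checks**
- The final top and side pictures show the bar home over the three pots and both lids seated in their pockets. The salt cellar is in its place and the gripper is clear of everything.
- The bar's left end is within about 1 pixel of where it started.
- I saw no pot get knocked aside. The two pots I re-measured between placings had not moved.

**What failed or disagreed**
- The real fingertips sit about 33 mm above the reported TCP. My first two tries at gripping the bar's tab closed on nothing because of this. I worked out the offset from the pictures and used it for every later grasp.
- The first grip on one pot was about 4 mm off centre because I read the pose before the arm had settled. I opened and gripped it again before lifting.

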